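# Start sequence on a bench control panel

### The job

Run the start sequence on the control panel with the fingertips: first press the raised end of the rocker switch until it has tipped fully over, then push the square button fully in (it stays in), and last press the low round button fully in, keep it in for about a second and let it come back out. Do not touch the big mushroom-shaped stop head, and do not press a button before its turn. Nothing is to be picked up: leave the tape roll, drilled block, gear and collet round the panel where they are.

Things in the scene. Friction and masses are not known exactly. Their poses are not given: they have to be found in the camera images.
- panel: aluminium plate fixed to the worktop, 184 x 184 x 8 mm; origin at the centre of its underside, axes along its sides, -x toward the robot within 35 degrees. Four fixed grey boxes, 74 x 74 mm, tops 38 mm above the worktop, stand in a 2 x 2 grid (centres 40 mm either way from its centre), each with one white control at its middle: rocker, square button, round button, mushroom. Their places vary
- rocker_press (a point): point on the raised half of the white rocker switch, mid-width, 20 mm from the pivot; turns with it. It is 28 mm wide; its two flat halves, each 31 mm long, meet in a shallow V at its box's centre, 48 mm above the worktop. At the start one half is level, the other (plate -x, the robot's side) rises at 23 degrees to 60 mm. Fully tipped, the pressed half is level at 48 mm. Frame round it: 41 mm
- rocker (a joint): rocker switch angle, rad: 0 with its plate -x half raised (0 to 0.05 at the start), 0.40 fully tipped so that this half lies level. Friction only (0.05 N m, about 2 to 3 N at the raised end), it stays where it is left
- square_top (a point): centre of the top face of the square push button, 36 x 36 mm, white, flat; 51 mm above the worktop when out, 44 mm when fully in; the frame round it is 41 mm above the worktop
- square_button (a joint): travel of the square button, m: 0 out, 0.007 fully in. No spring: it moves against about 3 N of friction and stays where it is left
- round_top (a point): centre of the top face of the low round push button, 34 mm diameter, white, flat, in a steel ring; 51 mm above the worktop when out, 44 mm when fully in; the ring is 41 mm above the worktop
- round_button (a joint): travel of the round button, m: 0 out, 0.007 fully in. Spring: 1.5 N to start, 4.2 N fully in; it comes back out when let go
- mushroom_top (a point): top centre of the mushroom-shaped stop head, white, domed, 44 mm diameter on a 24 mm neck, top 68 mm above the worktop, taller than the other controls; not to be touched
- mushroom (a joint): travel of the mushroom head, m: 0 out, 0.006 fully in; moves down under a light push (1.5 N to start) and springs back
- tape_roll: loose roll of tape lying flat, 81 mm diameter, 24 mm high, beside the plate on its +y side; origin at the centre of its underside; bystander
- gauge_block: loose steel block with a row of drilled holes, 51 x 76 x 25 mm, beyond the plate on its +x side; origin at the centre of its underside; bystander
- gear: loose brass gear wheel lying flat, 64 mm diameter, 10 mm high, beside the plate on its -y side; origin at the centre of its underside; bystander
- collet: loose steel collet standing upright, 26 mm diameter, 38 mm high, in front of the plate on its -x side; origin at the centre of its underside; bystander

How it is judged:
By the outcome, as a careful person would: the job done as asked, in the order asked, and still so for the second after the job is handed in, with the robot touching nothing.
It also fails if it takes over 38 s, if anything falls off the work surface, if the arm or the gripper's body presses on something with over 40 N, if the wrist force passes 120 N, or if a joint passes its speed limit or range.

### The arm

A 7-joint arm with a two-finger parallel gripper is mounted at the origin on a cart in front of the work surface, level with it; the furniture and walls round the work are solid. World frame = base frame: x ahead of the robot, y to its left, z up, the work surface at z = 0. Lengths are in m, angles in rad, forces in N, time in s.
With the tool pointing down it reaches from about 0.4 to 0.9 m from the base axis. Payload 5.5 kg.
Tool frame: the origin (TCP) lies midway between the tips of the shut fingers; the grasp point (between the pads) lies 19 mm behind it; z points along the fingers, y is the line along which they close (so a half turn about z gives the same grasp; the last joint's range is limited). The gripper opens to 92 mm and grips with 3 to 60 N. Pads are 19 mm wide; open, the fingers measure 130 mm over their backs; the gripper's body (75 mm by 190 mm) begins 47 mm behind the grasp point.
Start: joints at [-0.864, 0.501, -0.427, 1.55, 0.221, 1.138, -0.21], TCP at [0.279, 0.587, 0.227] pointing down, gripper open.
Joint ranges: [-2.88, 2.88], [-0.31, 2.03], [-1.54, 1.56], [0.2, 2.42], [-1.41, 4.55], [0.19, 2.02], [-2.57, 2.57]. Speed limits (rad/s): [2.57, 2.57, 3.14, 3.14, 3.14, 3.14, 3.14].

### API

Orientations are given as a unit quaternion [x, y, z, w].
In Python, from cell import arm, vision, claw, sensors gives the robot as it stands (arm), with the cameras (vision), the gripper (claw) and the readings (sensors). Calls block until the motion is done:
- arm.move_to(position, orientation): joint-space move of the TCP to a pose.
- arm.move_straight(position, ori=None, rate=0.15, contact_N=None): straight line of the TCP; ori=None keeps the orientation; rate is the mean speed in m/s. With contact_N (N) it stops when the force on the tool has changed by that much, and returns True; else False.
- arm.move_j(angles): joint-space move.
- claw.move_gripper(opening, effort=None): finger opening in m; effort is the grip in N (None keeps the last); returns when the fingers have stopped.
- arm.dwell(seconds).
- arm.ik(position, orientation): joint angles nearest the present ones, or None.
- vision.get_image(name): name is "scene" or "top" or "wrist"; returns the picture (480x640x3 uint8, blue, green, red); there is no depth.
- vision.get_calibration(name): a dict with "camera_matrix" (3x3 intrinsics, pixels), "k1" (the pictures are not rectified: a ray, as slopes to the right and down, at radius r is drawn at 1 + k1 r^2 times it, then the intrinsics apply), "position" and "attitude" of the camera in the world; the wrist camera has in their place "T_tool_cam" (4x4, takes a point from camera to tool coordinates, whose origin is the TCP and whose axes are the flange's). Camera axes: x right, y up, looking along -z (the intrinsics and any distortion apply to the point x, -y, -z); pixel columns grow to the right and rows downward; lengths in m; the calibration is good to about 2 mm. A picture is of the moment at which its call begins: read the wrist's pose just before it. get_calibration takes no time and is no camera call.
A pose or a line that the arm cannot do raises arm.PlanningError and nothing moves.
- arm.sign_off(): hands the job in; it is judged then, once.
Readings, each from a call of its own:
- sensors.current_time(): time.
- sensors.current_joints(): joint angles.
- sensors.current_qvel(): joint speeds.
- sensors.current_effort(): joint torques, N m.
- sensors.current_tool_pos(): TCP position.
- sensors.current_tcp_rot(): TCP orientation.
- sensors.current_wrist_force(): force on the tool from outside, world axes, zero at the start.
- sensors.current_moment(): the same for the moment, N m.
- sensors.current_finger_gap(): finger opening in m.
- sensors.current_grip_force(): force on a finger pad.
Only numpy, scipy, OpenCV 4.12 (cv2) and the standard library are available. Lean on these libraries where they do the work, as an engineer would, in place of code of your own. Each camera call takes 0.05 s, during which the arm holds its last target. There are 200 camera calls.

## Working session

There is one attempt and no reset: what is moved stays moved. The work goes in short steps, each a Python script; the robot and the scene stay as the last script left them, time stands still between calls to the robot, and variables do not carry over. Pictures are saved under pics/ and viewed, at most 10 in all, crops included, and the job is handed in when it is done.

```bash
mkdir -p pics
python3 - <<'E'
from cell import arm, vision, claw, sensors
import cv2
for n in("top","scene"):
    im=vision.get_image(n); cv2.imwrite(f"pics/{n}0.png",im)
    c=vision.get_calibration(n); print(n,c)
print(vision.get_calibration("wrist"),sensors.current_tool_pos(),sensors.current_tcp_rot(),sensors.current_time())
E
```

```text
top {'camera_matrix': array([[482.41545769,   0.        , 325.92842718],
       [  0.        , 482.41545769, 238.81899821],
       [  0.        ,   0.        ,   1.        ]]), 'k1': 0.024351018141122498, 'position': array([0.45740075, 0.23301874, 0.9018459 ]), 'attitude': array([-0.04050092,  0.03717125,  0.7143062 , -0.69767085])}
scene {'camera_matrix': array([[600.60449904,   0.        , 315.14455598],
       [  0.        , 600.60449904, 239.34291637],
       [  0.        ,   0.        ,   1.        ]]), 'k1': -0.04102187084217946, 'position': array([-0.09217366, -0.37482641,  0.67427251]), 'attitude': array([ 0.4251599 , -0.18998918, -0.35100412,  0.81236646])}
{'camera_matrix': array([[336.69042126,   0.        , 317.27158987],
       [  0.        , 336.69042126, 242.8579076 ],
       [  0.        ,   0.        ,   1.        ]]), 'k1': -0.01178205836265922, 'T_tool_cam': array([[ 7.72991934e-05,  9.63338070e-01,  2.68290433e-01,
         7.19902723e-02],
       [ 9.99999866e-01, -2.11738064e-04,  4.72160537e-04,
        -7.27397031e-05],
       [ 5.11657518e-04,  2.68290360e-01, -9.63337958e-01,
        -1.58126996e-01],
       [ 0.00000000e+00,  0.00000000e+00,  0.00000000e+00,
         1.00000000e+00]])} [0.27887345 0.58644482 0.22578383] [ 2.20041826e-01  9.75490042e-01 -8.53083425e-04 -2.14237248e-04] 0.1
```

View pics/top0.png

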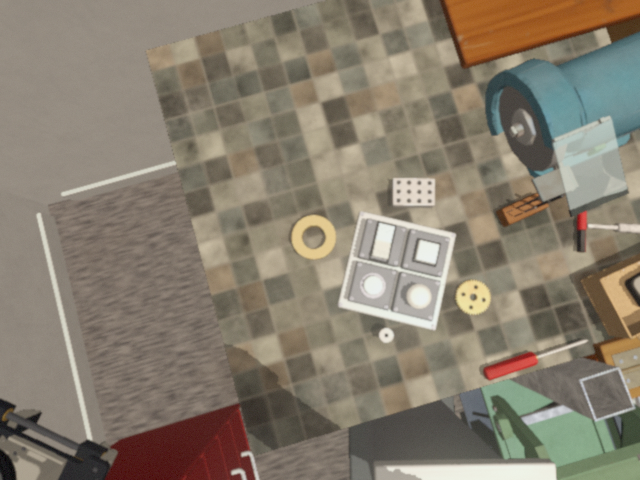

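View pics/scene0.png

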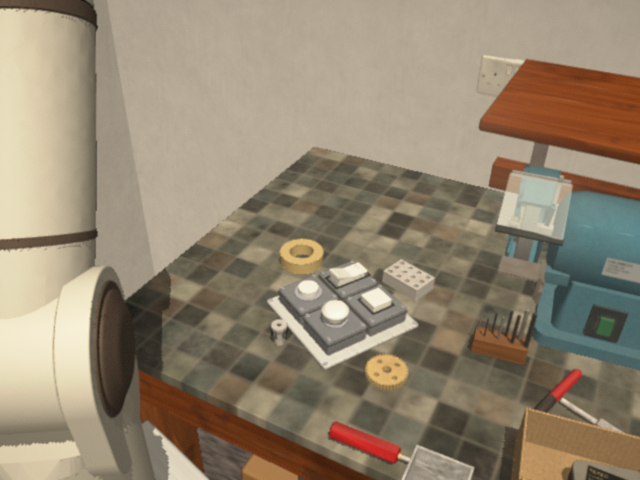

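The top view has the rocker at (383,241), square at (427,251), round at (373,285) and mushroom at (419,296). In the scene view they are at (348,273), (376,299), (308,290) and (336,312). I'll triangulate these centres from the two views.

```bash
cat > h.py <<'E'
from cell import arm, vision, claw, sensors
import cv2, numpy as np
from scipy.spatial.transform import Rotation as R
def pose(n):
    if n!="wrist":
        c=vision.get_calibration(n); return c,np.array(c["position"]),R.from_quat(c["attitude"]).as_matrix()
    c=vision.get_calibration(n); T=np.array(c["T_tool_cam"]); Q=R.from_quat(sensors.current_tcp_rot()).as_matrix()
    return c,np.array(sensors.current_tool_pos())+Q@T[:3,3],Q@T[:3,:3]
def rays(P,uv):
    c,p,M=P
    d=cv2.undistortPoints(np.float64(uv).reshape(-1,1,2),c["camera_matrix"],np.array([c["k1"],0,0,0.]))[:,0]
    v=np.c_[d[:,0],-d[:,1],-np.ones(len(d))]@M.T
    return p,v/np.linalg.norm(v,axis=1)[:,None]
def onplane(P,uv,z):
    p,v=rays(P,uv); return p+v*((z-p[2])/v[:,2])[:,None]
def tri(obs):
    A=0;b=0
    for P,uv in obs:
        p,v=rays(P,[uv]); m=np.eye(3)-np.outer(v[0],v[0]); A=A+m; b=b+m@p
    x=np.linalg.solve(A,b)
    return x,[float(np.linalg.norm(np.cross(x-p,v[0]))) for p,v in [rays(P,[uv]) for P,uv in obs]]
def proj(P,X):
    c,p,M=P; q=(np.atleast_2d(X)-p)@M; s=np.c_[q[:,0],-q[:,1]]/-q[:,2:]
    s=s*(1+c["k1"]*(s**2).sum(1))[:,None]; K=c["camera_matrix"]
    return s*K[0,0]+K[:2,2]
def blobs(im,amin,amax,thr=185):
    g=cv2.inRange(im,(thr,)*3,(255,)*3); n,l,s,c=cv2.connectedComponentsWithStats(g)
    return [(c[i].round(1).tolist(),s[i].tolist(),cv2.minAreaRect(np.argwhere(l==i)[:,::-1].astype(np.float32))) for i in range(1,n) if amin<s[i,4]<amax]
E
python3 - <<'E'
from h import *
seeds={"top":[(383,241),(427,251),(373,285),(419,296)],"scene":[(348,273),(376,299),(308,290),(336,312)]}
Ps={n:pose(n) for n in seeds}
for i,k in enumerate(["rocker","square","round","mush"]):
    x,e=tri([(Ps[n],seeds[n][i]) for n in seeds]); print(k,x.round(4),np.round(e,4))
for n in seeds:
    im=cv2.imread(f"pics/{n}0.png")
    for t in (170,190,210):
      print(n,t,[(b[0],b[1][4]) for b in blobs(im,60,3000,t) if 260<b[0][0]<470 and 200<b[0][1]<350])
E
```

```text
rocker [0.5458 0.1341 0.0459] [0.0003 0.0003]
square [0.5258 0.0569 0.0451] [0.0001 0.0001]
round [0.4681 0.1544 0.043 ] [0.0002 0.0002]
mush [0.4475 0.076  0.0555] [0.0008 0.0008]
top 170 [([383.1, 240.8], 559), ([427.1, 251.7], 421), ([373.7, 286.8], 672), ([386.1, 335.0], 161)]
top 190 [([399.7, 277.1], 2139), ([383.1, 240.4], 516), ([427.3, 251.7], 397), ([373.1, 285.6], 487), ([419.7, 296.5], 409), ([386.1, 334.8], 134)]
top 210 [([402.7, 283.4], 1349), ([383.3, 240.2], 456), ([427.2, 251.7], 357), ([374.1, 286.1], 357), ([419.9, 296.5], 312), ([386.3, 334.8], 92)]
scene 170 [([349.1, 271.0], 355), ([410.6, 274.5], 328), ([308.1, 289.0], 300), ([376.6, 297.8], 362), ([334.9, 336.3], 1722), ([335.1, 309.7], 405)]
scene 190 [([349.4, 270.6], 296), ([307.9, 286.5], 195), ([376.2, 297.1], 305), ([331.2, 338.7], 1214), ([335.3, 309.6], 360)]
scene 210 [([354.9, 269.7], 148), ([307.8, 286.5], 169), ([376.0, 297.1], 265), ([335.6, 309.9], 304)]
```

Spacings come out near 80 mm and heights are about 5 mm low, which fits the coarse pixel picks. I'll shut the gripper and take closer wrist views from two places.

```bash
cat >> h.py <<'E'
YAW=np.deg2rad(-14.5); 
def ori(yaw=YAW): a=(yaw+np.pi)/2; return [np.cos(a),np.sin(a),0,0]
def pl(c,x,y,z,yaw=YAW): return [c[0]+np.cos(yaw)*x-np.sin(yaw)*y,c[1]+np.sin(yaw)*x+np.cos(yaw)*y,z]
E
python3 - <<'E'
from h import *
import pickle
c=(.497,.105); out=[]
claw.move_gripper(0.0)
for i,(x,y) in enumerate([(-.09,.06),(-.09,-.06)]):
    p=pl(c,x,y,.2)
    arm.move_to(p,ori()) if i==0 else arm.move_straight(p)
    arm.dwell(.2)
    P=pose("wrist"); im=vision.get_image("wrist"); cv2.imwrite(f"pics/w{i}.png",im); out.append(P)
    print(sensors.current_tool_pos(),sensors.current_time(),sensors.current_joints())
pickle.dump(out,open("w.pkl","wb"))
E
```

```text
[0.42478754 0.18647787 0.1999745 ] 3.3667 [-0.15424624  0.18693903 -0.35096522  2.03078547  0.07906579  0.9364413
  0.77265557]
[0.39493222 0.07010826 0.19995824] 4.5667 [ 0.01350191  0.0636192  -0.2642277   2.16597797  0.02067668  0.91435691
  1.05609669]
```

View pics/w0.png

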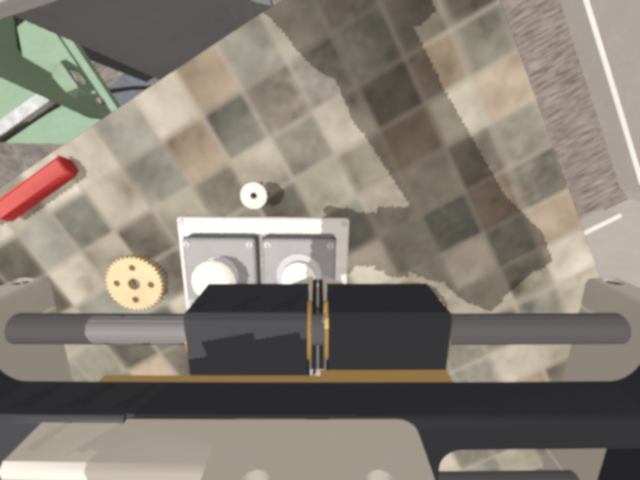

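View pics/w1.png

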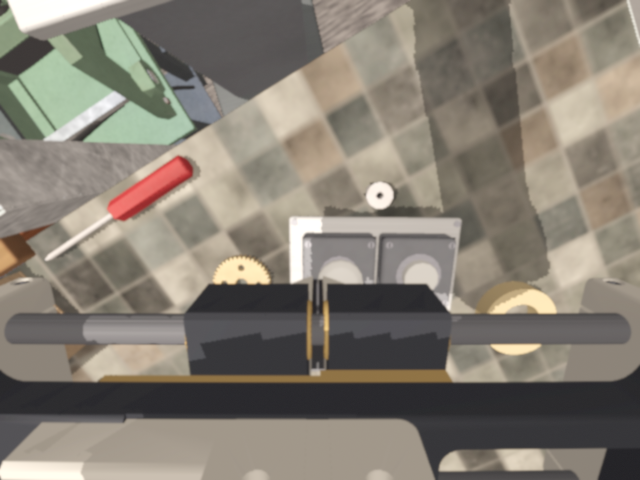

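The wrist images show only the robot-side half, because image up points toward the robot. Plate edges are parallel to the image, so the yaw of about -14.5° is right. I'll move the wrist farther ahead to see all four controls.

Run:
```python
from h import *
import pickle
c=(.497,.105); out=[]
for i,(x,y) in enumerate([(.07,-.045),(.07,.045)]):
    arm.move_straight(pl(c,x,y,.2),rate=.25); arm.dwell(.15)
    P=pose("wrist"); im=vision.get_image("wrist"); cv2.imwrite(f"pics/w{i+2}.png",im); out.append(P)
    print(i,sensors.current_time())
    for t in (200,225):
        for b in blobs(im,200,9000,t):
            if b[0][1]<300: print(t,b[0],b[1],np.round(b[2][0],1),np.round(b[2][1],1),round(b[2][2],1))
pickle.dump(out,open("w.pkl","wb"))
cv2.imwrite("pics/w23.png",np.vstack([cv2.imread(f"pics/w{k}.png")[:300] for k in(2,3)]))
```

```text
0 5.5583
200 [370.9, 9.5] [358, 0, 27, 20, 331] [371.    9.5] [19. 26.] 90.0
200 [313.0, 119.9] [272, 52, 165, 187, 3759] [354.7 143.6] [186.9 162. ] 88.6
200 [324.0, 99.9] [301, 76, 46, 48, 1751] [323.5  99.5] [47. 45.] 90.0
200 [415.8, 103.2] [396, 81, 36, 44, 1124] [413.5 102.8] [43.3 34.2] 87.4
200 [412.9, 188.2] [396, 167, 36, 45, 1293] [413.1 188.6] [29.8 48.5] 9.5
200 [324.7, 195.1] [306, 179, 38, 36, 1251] [324.5 196.5] [35. 37.] 90.0
225 [295.1, 72.9] [274, 54, 103, 60, 824] [313.6  64.4] [ 51.6 114.5] 59.9
225 [324.5, 100.1] [307, 81, 37, 40, 1130] [325.  100.5] [36. 39.] 0.0
225 [416.2, 104.9] [402, 86, 28, 38, 851] [415.2 104.6] [37.1 26.9] 87.4
225 [324.4, 194.8] [307, 180, 36, 33, 1080] [324.5 196. ] [32. 35.] 90.0
225 [410.3, 203.7] [397, 199, 27, 11, 270] [410. 204.] [10. 26.] 90.0
1 6.2667
200 [264.5, 8.2] [251, 0, 28, 18, 339] [264.5   8.5] [17. 27.] 90.0
200 [271.9, 100.7] [178, 51, 192, 186, 3460] [273.5 143.5] [185. 191.] 90.0
200 [215.3, 97.9] [194, 74, 44, 48, 1688] [215.5  97.5] [47. 43.] 90.0
200 [313.6, 101.8] [291, 77, 50, 54, 1833] [314.8 102.9] [48.7 51.9] 26.6
200 [314.4, 189.3] [300, 164, 31, 65, 1494] [315. 196.] [64. 30.] 90.0
200 [227.7, 195.4] [208, 177, 40, 38, 1418] [227.5 195.5] [37. 39.] 90.0
200 [261.1, 234.5] [201, 229, 120, 9, 639] [260.5 233. ] [  8. 119.] 90.0
225 [241.2, 55.1] [186, 52, 128, 9, 585] [249.4  55.9] [127.1   6.8] 2.1
225 [215.4, 98.5] [197, 79, 38, 40, 1179] [215.5  98.5] [39. 37.] 90.0
225 [315.3, 101.9] [298, 83, 36, 39, 1108] [315.5 102. ] [38. 35.] 90.0
225 [227.6, 195.3] [209, 178, 37, 36, 1266] [227.  195.5] [35. 36.] 90.0
225 [313.2, 205.1] [302, 196, 27, 32, 426] [315.  211.5] [31. 26.] 90.0
```

View pics/w23.png

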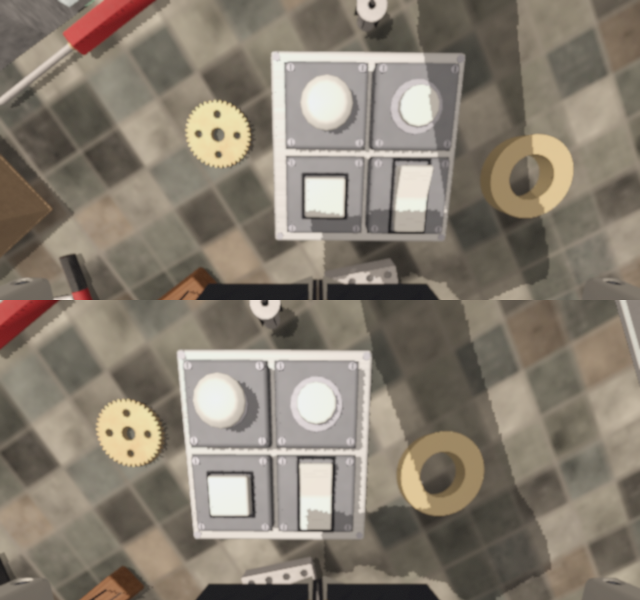

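Both wrist views show all four controls. w2 has mushroom (325,100), round (416,104), square (324.5,196) and rocker (413,196). w3 has (215,98), (315,102), (227,195.5) and (315,195). Next I'll triangulate the controls and fit the plate corners.

Run:
```python
from h import *
import pickle
A,B=pickle.load(open("w.pkl","rb"))
T=pose("top");S=pose("scene")
pts={"square":((324.5,196),(227.3,195.5),(427.2,251.7),(376.1,297.1)),"round":((416,104.5),(315.4,102),(373.3,285.7),(307.9,286.5)),"mush":((324.5,100),(215.4,98.3),(419.8,296.5),(335.4,309.7)),"rocker":((413,196),(315,195),(383.2,240.4),(349.2,270.8))}
h={"square":.051,"round":.051,"mush":.064,"rocker":.050}
for k,(a,b,t,s) in pts.items():
    for o in ([(A,a),(B,b)],[(A,a),(B,b),(T,t),(S,s)]):
        x,e=tri(o); print(k,x.round(4),np.round(e,4))
    print("  planes",[onplane(P,[u],h[k])[0][:2].round(4).tolist() for P,u in((A,a),(B,b),(T,t),(S,s))])
for P,c in((A,[(273,52),(465,54),(444,239),(276,239)]),(B,[(179,51),(371,51),(366,237),(194,237)])):
    q=onplane(P,c,.008)[:,:2]; d=q-np.roll(q,1,0); print("plate",q.mean(0).round(4),np.linalg.norm(d,axis=1).round(4),np.rad2deg(np.arctan2(d[:,1],d[:,0])).round(1))
```

```text
square [0.5241 0.058  0.052 ] [0.0006 0.0006]
square [0.5245 0.0574 0.0496] [0.001  0.0004 0.0003 0.0009]
  planes [[0.5237, 0.0582], [0.5248, 0.0576], [0.5242, 0.0578], [0.5238, 0.0558]]
round [0.4669 0.1558 0.0407] [0. 0.]
round [0.4676 0.1544 0.05  ] [0.0014 0.0012 0.0009 0.0007]
  planes [[0.4675, 0.1527], [0.4682, 0.1555], [0.4666, 0.1548], [0.4676, 0.1539]]
mush [0.4464 0.0773 0.0642] [0.0001 0.0001]
mush [0.4462 0.0765 0.0612] [0.001  0.0003 0.0003 0.001 ]
  planes [[0.4463, 0.0774], [0.4465, 0.0773], [0.4462, 0.0768], [0.4441, 0.0735]]
rocker [0.5436 0.1354 0.0546] [0.0005 0.0005]
rocker [0.5454 0.1346 0.0509] [0.0024 0.001  0.0007 0.0028]
  planes [[0.544, 0.1366], [0.5446, 0.1351], [0.5462, 0.1344], [0.548, 0.133]]
plate [0.4968 0.1071] [0.1811 0.1801 0.1797 0.181 ] [ 164.6   75.1  -15.1 -104.4]
plate [0.497  0.1083] [0.1801 0.1798 0.1797 0.1851] [ 164.4   75.3  -13.9 -104.6]
```

Yaw comes out near -14.9°, the spacings fit, and the measured heights are about 52, 50, 64 and 51 mm, all agreeing with the text. I take the plate centre as (0.4957, 0.106). First I press the rocker and check it.

```bash
cat >> h.py <<'E'
YAW2=np.deg2rad(-14.8); C=(.4957,.106)
def over(x,y,z): return pl(C,x,y,z,YAW2)
def press(x,y,z0,z1,N,rate=.03):
    arm.move_straight(over(x,y,.1),ori=ori(YAW2),rate=.2); arm.move_straight(over(x,y,z0),rate=.1)
    h=arm.move_straight(over(x,y,z1),rate=rate,contact_N=N)
    print(h,np.round(sensors.current_tool_pos(),4),np.round(sensors.current_wrist_force(),1),sensors.current_time())
E
python3 - <<'E'
from h import *
press(.018,.04,.068,.046,15)
arm.dwell(.1); print(np.round(sensors.current_tool_pos(),4))
arm.move_straight(over(.018,.04,.1),rate=.15)
arm.move_straight(over(.07,-.045,.2),rate=.25); arm.dwell(.1)
cv2.imwrite("pics/r1.png",vision.get_image("wrist")[:300]); cv2.imwrite("pics/r1s.png",cv2.resize(vision.get_image("scene")[220:380,230:450],None,fx=3,fy=3))
print(sensors.current_time())
E
```

```text
True [0.5225 0.1405 0.0482] [-1.4 -0.7  9. ] 8.1
[0.5225 0.1405 0.0482]
9.6167
```

View pics/r1.png

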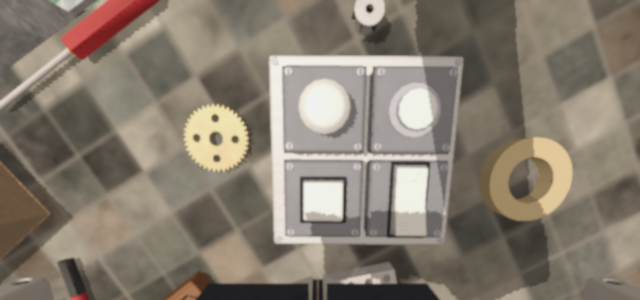

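View pics/r1s.png

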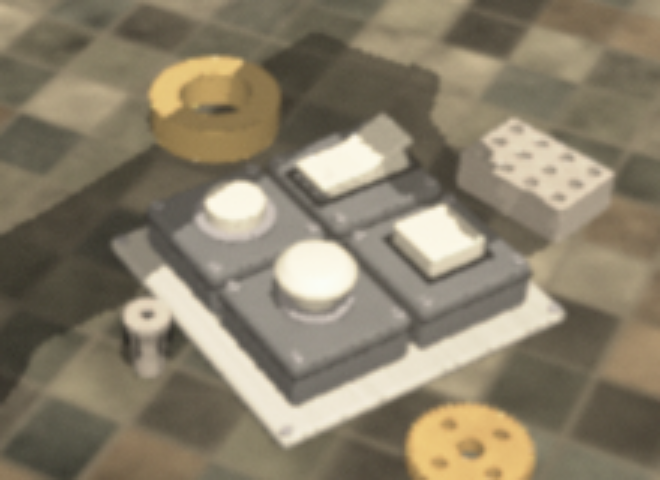

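The rocker has tipped. In the scene crop its robot-side half at (320,170) lies level and the far half at (385,140) is raised. The hard stop came at 48.2 mm with 15 N, well above the friction. Now the square button, then the round one.

Run:
```python
from h import *
press(.04,-.04,.056,.0425,15)
arm.dwell(.1); print(np.round(sensors.current_tool_pos(),4))
z=sensors.current_tool_pos()[2]
arm.move_straight(over(.04,-.04,.1),rate=.15)
if z<.0446:
    press(-.04,.04,.056,.0425,15)
    arm.dwell(1.05); print(np.round(sensors.current_tool_pos(),4),np.round(sensors.current_wrist_force(),1))
    arm.move_straight(over(-.04,.04,.1),rate=.15)
arm.move_straight(over(.07,-.045,.2),rate=.25); arm.dwell(.1)
cv2.imwrite("pics/r2s.png",cv2.resize(vision.get_image("scene")[220:380,230:450],None,fx=3,fy=3))
print(sensors.current_time())
```

```text
True [0.5254 0.0572 0.0442] [-2.5  0.   8.1] 11.3417
[0.5254 0.0572 0.0442]
True [0.4684 0.1552 0.0442] [-3.  -1.2  9.4] 13.7333
[0.4684 0.1552 0.0442] [-2.  -0.7  9.7]
16.2917
```

View pics/r2s.png

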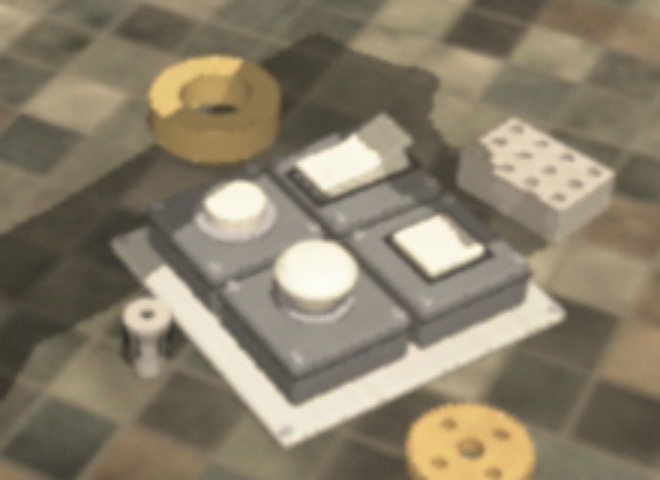

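The square button at (437,245) is in, the round one at (235,203) is back out, the rocker is tipped and nothing else has moved. Both buttons stopped at 44.2 mm under 8–10 N, well above what they need.

```bash
python3 -c "
from cell import arm, vision, claw, sensors
print(arm.sign_off())"
```

```text
the job is handed in; nothing more can be done
None
```

The start sequence is done and handed in: rocker tipped fully over, square button left fully in, round button held in for about a second and back out, with the mushroom head and the loose parts untouched, at about 16 s on the robot's clock.

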